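# Set the inspection camera's iris collar to the marked stop

## Task

Turn the click-stop collar on the lens of the upward-looking inspection camera until its lug clicks in at the marked stop, pointing straight at the one tall pin on the camera's round base (the other stops have low plugs only). Then let go, and leave the jar, the bottle, the desoldering pump and the jig block around the camera where they lie.

Things in the scene. Friction and masses are not known exactly. Their poses are not given: they have to be found in the camera images.
- lens_axis (a point): Point on the upright axis of the camera's lens, 70 mm above the table. The camera is fixed: a round grey base (196 mm across, top at 22 mm), a black hub (104 mm across, up to 46 mm) and a black barrel (60 mm across at most, top at 92 mm) with the lens on top. Its frame: z up, x away from the middle stop.
- collar (a joint): Angle (rad) of the aluminium collar round the barrel, positive anticlockwise from above. The collar is 66 mm across, 52 to 74 mm above the table. Nine click stops: 0, +-0.349, +-0.698, +-1.047, +-1.396; ends at +-1.52. A spring ball centres it if let go within 8 degrees of a stop; passing a click takes 2 to 4 N at the lug. Starts within +-0.45, as a rule in a stop. At 0 the lug points to the camera's -x.
- lug (a point): Grasp point of the collar's only lug, 54 mm from the lens axis, 68 mm above the table. The lug is an upright aluminium block pointing straight out from the axis: 12 mm thick with flat sides (pinch it across from above), from the collar out to 70 mm from the axis, 54 to 82 mm above the table, engraved line along its top. Its frame's x axis points back to the lens axis.
- pointer (a point): Point in the air on the lug's middle line carried outward, 86 mm from the lens axis (the pin's radius), 68 mm above the table; it turns with the collar and is straight above the pin when the collar is at the marked stop.
- pin_top (a point): Centre of the top of the tall steel pin that marks the stop: 20 mm across, 22 mm high on the base (top 44 mm above the table), 86 mm from the lens axis, at the stop at +-0.698 or +-1.047 rad. The other eight stops have plugs 10 mm across and only 3 mm high on the same circle. Pin and plugs are fixed.
- lug_jar: Loose small jar with a blue lid, 55 mm across, 50 mm high, behind the camera; origin at the centre of its underside. Leave it.
- flux_bottle: Loose brown bottle with a black cap, 41 mm across, 88 mm high, behind and to the right of the camera; origin at the centre of its underside. Leave it.
- desolder_pump: Loose white desoldering pump, 172 x 21 x 24 mm, lying to the left of the camera; origin at the middle of its underside, y along it. Leave it.
- solder_jig: Loose aluminium jig block, 45 x 100 x 24 mm, to the right of the camera; origin at the centre of its underside, y along it. Leave it.

How it is judged:
By the outcome, as a careful person would: the job done as asked, in the order asked, and still so for the second after the job is handed in, with the robot touching nothing.
It also fails if it takes over 38 s, if anything falls off the work surface, if the arm or the gripper's body presses on something with over 40 N, if the wrist force passes 120 N, or if a joint passes its speed limit or range.

## Robot

A 7-joint arm with a two-finger parallel gripper is mounted at the origin on a cart in front of the work surface, level with it; the furniture and walls round the work are solid. World frame = base frame: x ahead of the robot, y to its left, z up, the work surface at z = 0. Lengths are in m, angles in degrees, forces in N, time in s.
With the tool pointing down it reaches from about 0.425 to 0.875 m from the base axis. Payload 9.9 kg.
Tool frame: the origin (TCP) lies at the very end of the fingers, on their centre line; the grasp point (between the pads) lies 19 mm behind it; z points along the fingers, y is the direction in which the jaws open and shut (so a half turn about z gives the same grasp; the last joint's range is limited). The gripper opens to 85 mm and grips with 20 to 120 N. Pads are 22 mm wide; open, the fingers measure 114 mm over their backs; the gripper's body (76 mm by 85 mm) begins 54 mm behind the grasp point. The pads swing forward as they close: fully open they stand 13 mm farther back than shut.
Start: joints at [-72.983, 32.985, 1.427, 82.34, -0.859, 64.687, -3.237], TCP at [0.251, 0.627, 0.231] pointing down, gripper open.
Joint ranges: [-157.87, 157.87], [-19.46, 123.44], [-87.15, 90], [11.01, 140.99], [-62.26, 242.26], [9.8, 113.94], [-161.44, 161.44]. Speed limits (degrees/s): [127.2, 127.2, 172.46, 172.46, 180, 180, 180].

## Interface

Orientations are given as [roll, pitch, yaw] about the fixed x, y, z axes, in that order (R = Rz(yaw) Ry(pitch) Rx(roll)).
In Python, from plant import robot, vision gives the robot as it stands.
- The arm moves only by the shell command python3 -m crank 'ROWS'. ROWS is a JSON object of lists of equal length, an entry for each row: "dr": the turn, a rotation vector about the tool's x, y, z in rad, a list of three; "dp": the shift along the tool's x, y, z in mm, a list of three; "hand": the closure in counts, from 0 (fully open) to 255 (shut). In form: {"dr": [[ax, ay, az], ...], "dp": [[dx, dy, dz], ...], "hand": [hand, ...]}. A call has exactly 8 rows; each row shifts and turns the pose as measured when the row begins, along the tool's axes as they then stand; what a row does not reach is not made up. A row lasts 1/12 s, in which the tool goes at most 41.7 mm and 7.16 degrees, less where a joint would pass 70% of its speed; a pose out of reach is approached as far as the arm can. A call is refused whole if a number of a shift passes 41.7 or a number of a turn 0.125, either way. A call with a gripper value outside its range is refused whole. The fingers move at their own pace and stop on an object; the grip force is fixed at half the most. Time passes only in rows, so rows that do not move let the fingers close, or fill a call up. It gives the time, the measured TCP pose, the force and the opening at its end, in the units of the state.
- robot.read_state(): the state, without advancing time (a new reading comes with each control period).
- vision.snapshot(name): name is "side" or "top" or "wrist"; returns a dict with "pixels" (400x640x3 uint8, red, green, blue), "range_z" (400x640 float32, m along the optical axis (not along the pixel's ray), 0 where there is no reading), "fx", "fy", "cx", "cy" (pixels), "k1" (the pictures are not rectified: a ray, as slopes to the right and down, at radius r is drawn at 1 + k1 r^2 times it, then the intrinsics apply), "world_to_cam" (4x4, takes a point from world to camera coordinates); the wrist camera has in their place "mount" (4x4, takes a point from camera to tool coordinates, whose origin is the TCP and whose axes are the flange's). Camera axes: x right, y up, looking along -z (the intrinsics and any distortion apply to the point x, -y, -z); pixel columns grow to the right and rows downward; lengths in m; the calibration is good to about 2 mm. A picture is of the moment at which its call begins: read the wrist's pose just before it.
- robot.hand_in(): hands the job in, once; it reports no verdict.
The state is a dict: "clock": time; "q": joint angles; "qd": joint speeds; "joint_torque": joint torques, N m; "position": TCP position; "eef_rot": TCP orientation; "contact_force": force on the tool from outside, world axes, zero at the start; "wrist_torque": the same for the moment, N m; "grip_width": opening from 0.0 (shut) to 1.0 (fully open).
Only numpy, scipy, OpenCV 4.12 (cv2) and the standard library are available. Lean on these libraries where they do the work, as an engineer would, in place of code of your own. Each camera call takes 0.05 s, during which the arm holds its last target.

## Working session

There is one attempt and no reset: what is moved stays moved. The work goes in short steps, Python scripts to look and compute and a shell command to move; the robot and the scene stay as the last step left them, time stands still between calls to the robot, and variables do not carry over. Pictures are saved under pics/ and viewed, and the job is handed in when it is done.

```bash
ls; mkdir -p pics; python3 - <<'E'
from plant import robot, vision
import cv2, pickle
print(robot.read_state())
for n in ("top","side","wrist"):
    s=vision.snapshot(n)
    pickle.dump(s,open(f"pics/{n}0.pkl","wb"))
    cv2.imwrite(f"pics/{n}0.png",s["pixels"][:,:,::-1])
    print(n,{k:v for k,v in s.items() if k not in("pixels","range_z")})
E
```

```text
pics
{'clock': 0.0, 'q': array([-72.98455459,  33.03228784,   1.42584852,  82.38754782,
        -0.85777559,  64.68799338,  -3.23930822]), 'qd': array([ 0.03089513,  0.00508076, -0.08327225, -0.00992692,  0.13565076,
        0.03551185,  0.05948029]), 'joint_torque': array([-1.40097334e-03, -7.65767455e+01,  2.24979781e+00, -2.85984457e+01,
        1.52309885e-02,  1.23882940e-02, -9.70535439e-06]), 'position': array([0.25070915, 0.62620458, 0.23044114]), 'eef_rot': array([-1.79903074e+02,  7.88531349e-03,  1.58181721e+02]), 'contact_force': array([-0.39051052, -0.16505202,  0.69733783]), 'wrist_torque': array([ 0.04061311, -0.03954513, -0.01952267]), 'grip_width': 1.0017483242367027}
top {'fx': 520.2081269552687, 'fy': 520.2081269552687, 'cx': 320.2912461934293, 'cy': 208.99133712306315, 'k1': 0.052165640945324804, 'world_to_cam': array([[ 0.01676939, -0.99984164,  0.0059565 , -0.12549971],
       [ 0.9970323 ,  0.01716935,  0.07504538, -0.57843182],
       [-0.07513576,  0.00468035,  0.99716233, -1.07472847],
       [ 0.        ,  0.        ,  0.        ,  1.        ]])}
side {'fx'
[... 269 characters left out ...]
.61908583e-01,
        -1.72755635e-01],
       [-1.40215402e-01,  8.50427222e-01,  5.07063292e-01,
        -7.27783652e-01],
       [ 0.00000000e+00,  0.00000000e+00,  0.00000000e+00,
         1.00000000e+00]])}
wrist {'fx': 303.0370185181103, 'fy': 303.0370185181103, 'cx': 315.21205976007525, 'cy': 194.3249260332686, 'k1': -0.042299005975617275, 'mount': array([[-8.33044755e-04,  9.54115939e-01,  2.99436273e-01,
         7.59701664e-02],
       [ 9.99999632e-01,  7.33117042e-04,  4.46057493e-04,
         1.57452197e-05],
       [ 2.06068729e-04,  2.99436534e-01, -9.54116198e-01,
        -1.42996014e-01],
       [ 0.00000000e+00,  0.00000000e+00,  0.00000000e+00,
         1.00000000e+00]])}
```

View pics/top0.png

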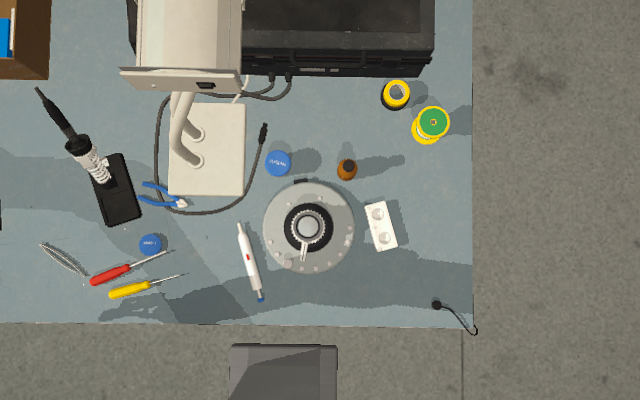

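View pics/side0.png

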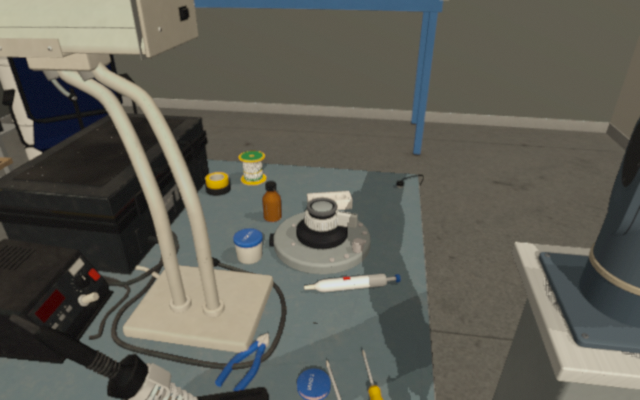

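View pics/wrist0.png

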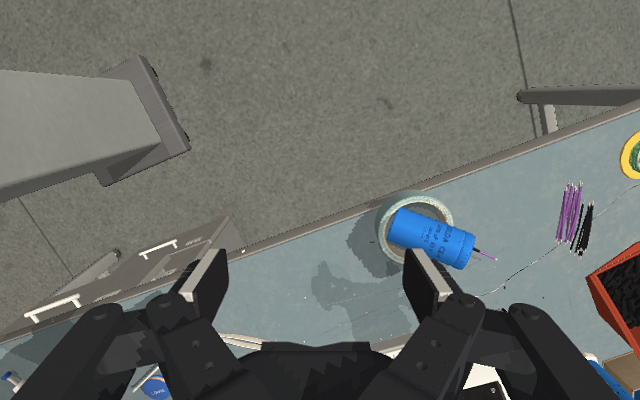

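The top view shows the camera base around (308,226), the lug pointing down near (303,255), the pump at (250,262), the jig at (381,226), the jar at (278,163) and the bottle at (347,168). I'll zoom in.

```bash
cat > h.py <<'E'
import numpy as np, cv2, pickle
def load(n): return pickle.load(open(f"pics/{n}.pkl","rb"))
def K(s): return np.array([[s["fx"],0,s["cx"]],[0,s["fy"],s["cy"]],[0,0,1.]])
def w2c(s,T=None):
    if "world_to_cam" in s: return s["world_to_cam"]
    return np.linalg.inv(T@s["mount"])
def ray(s,uv,T=None):
    M=w2c(s,T); uv=np.atleast_2d(np.array(uv,float))
    n=cv2.undistortPoints(uv.reshape(-1,1,2),K(s),np.array([s["k1"],0,0,0.])).reshape(-1,2)
    d=np.c_[n[:,0],-n[:,1],-np.ones(len(n))]
    return -M[:3,:3].T@M[:3,3], d@M[:3,:3]
def onplane(s,uv,z,T=None):
    o,d=ray(s,uv,T); return o+d*((z-o[2])/d[:,2])[:,None]
def proj(s,P,T=None):
    M=w2c(s,T); c=np.atleast_2d(P)@M[:3,:3].T+M[:3,3]
    n=np.c_[c[:,0]/-c[:,2],-c[:,1]/-c[:,2]]
    f=1+s["k1"]*(n**2).sum(1,keepdims=True); n=n*f
    return n*[s["fx"],s["fy"]]+[s["cx"],s["cy"]]
E
python3 - <<'E'
from h import *
for n,(x0,y0,w,h) in {"top0":(225,140,180,160),"side0":(220,160,200,150)}.items():
    im=cv2.imread(f"pics/{n}.png")[y0:y0+h,x0:x0+w]
    cv2.imwrite(f"pics/{n}z.png",cv2.resize(im,None,fx=4 if n=="side0" else 3.7,fy=4 if n=="side0" else 3.7,interpolation=cv2.INTER_CUBIC))
E
```

```text
(no output)
```

View pics/top0z.png

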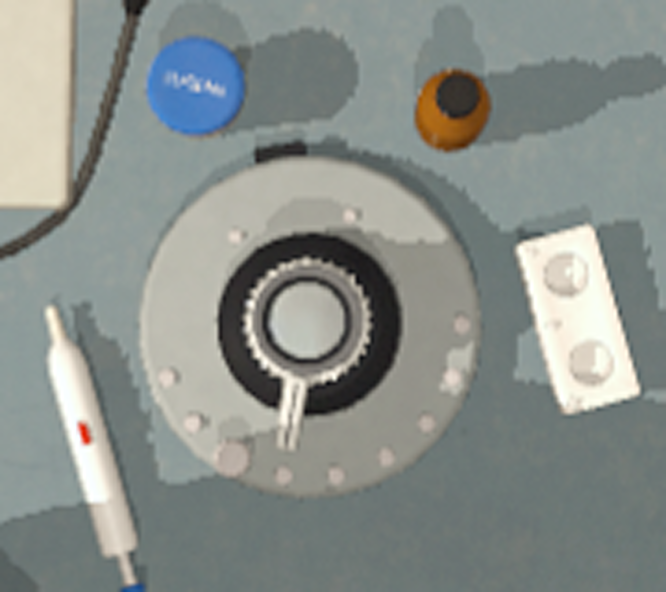

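View pics/side0z.png

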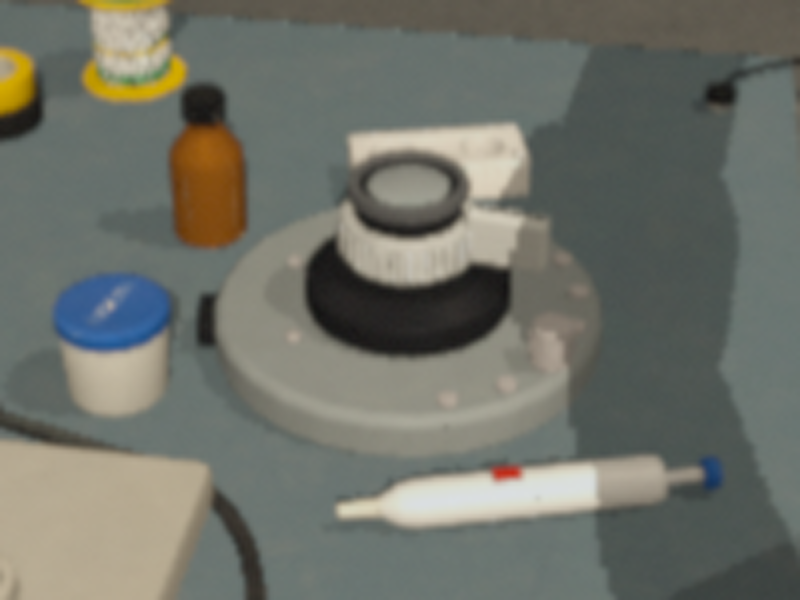

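```bash
python3 - <<'E'
from h import *
s=load("top0")
z2=lambda p:[225+(p[0]+.5)/3.7-.5,140+(p[1]+.5)/3.7-.5]
im=s["pixels"][:,:,::-1]; g=cv2.cvtColor(np.ascontiguousarray(im),cv2.COLOR_BGR2GRAY).astype(float)
plugs=[(168,377),(195,422),(283,476),(335,475),(387,457),(427,424),(453,380),(462,324)]
ang=[-1.396,-1.047,-.349,0,.349,.698,1.047,1.396]
P=onplane(s,[z2(p) for p in plugs],.025)[:,:2]
# circle fit with known R
from scipy.optimize import least_squares
r=least_squares(lambda q:(P-(q[:2]+.086*np.c_[-np.cos(q[2]+np.array(ang)),-np.sin(q[2]+np.array(ang))])).ravel(),[.6,-.1,0])
print("axis from plugs",r.x[:2],"yaw",np.degrees(r.x[2]),"res mm",np.abs(r.fun).max()*1e3)
c=r.x[:2];yaw=r.x[2]
print("pin",onplane(s,[z2((233,457))],.044))
# lens rim
print("lens centre on z=.092",onplane(s,[z2((308,319))],.092))
L=onplane(s,[z2((296,385)),z2((288,448))],.082)[:,:2]
for p in L:
    d=p-c; print("lug pt",p,np.hypot(*d),"angle",np.degrees((np.arctan2(-d[1],-d[0])-yaw)))
d=L[1]-L[0];print(np.degrees(np.arctan2(-(-d[1])*-1,-d[0])), np.degrees(np.arctan2(d[1],d[0])))
# depth points
T=np.linalg.inv(s["world_to_cam"])
vv,uu=np.mgrid[140:300,225:405]
R=s["range_z"][140:300,225:405]
uv=np.c_[uu.ravel(),vv.ravel()].astype(float)
o,dd=ray(s,uv); Pw=o+dd*R.ravel()[:,None]
m=(np.abs(Pw[:,2]-.082)<.006)&(np.hypot(*(Pw[:,:2]-c).T)<.075)&(np.hypot(*(Pw[:,:2]-c).T)>.038)
print(m.sum(),Pw[m].mean(0)); d=Pw[m].mean(0)[:2]-c; print(np.hypot(*d),np.degrees(np.arctan2(-d[1],-d[0])-yaw))
m=(np.abs(Pw[:,2]-.092)<.008)&(np.hypot(*(Pw[:,:2]-c).T)<.036);print(m.sum(),Pw[m].mean(0))
E
```

```text
axis from plugs [ 0.54094417 -0.09190494] yaw 10.688634557071474 res mm 1.2314651391412967
pin [[ 0.46647402 -0.05049235  0.044     ]]
lens centre on z=.092 [[ 0.54151629 -0.09145084  0.092     ]]
lug pt [ 0.50647296 -0.0854989 ] 0.03506139326719924 angle -21.2162425521374
lug pt [ 0.47284412 -0.0818741 ] 0.06883483300924681 angle -19.067797128939834
-6.152056985081682 173.84794301491834
98 [ 0.48778089 -0.08307543  0.08221683]
0.05389150590750185 -20.118406124525336
715 [ 0.54182471 -0.0912102   0.09108317]
```

```bash
python3 - <<'E'
from h import *
G=np.full((20,24),np.nan)
for n in("top0","side0"):
    s=load(n);R=s["range_z"];vv,uu=np.mgrid[0:400,0:640]
    o,d=ray(s,np.c_[uu.ravel(),vv.ravel()]);P=o+d*R.ravel()[:,None];P=P[R.ravel()>0]
    i=((P[:,0]-.2)/.03).astype(int);j=((P[:,1]+.25)/.04).astype(int)
    ok=(P[:,0]>.2)&(P[:,1]>-.25)&(i<20)&(j<24)&(P[:,2]<1)
    for a,b,z in zip(i[ok],j[ok],P[ok,2]):
        if not z<=G[a,b]: G[a,b]=z
print("cols y(cm):",[int(round(-25+4*k)) for k in range(24)])
for a in range(20): print(f"{.2+.03*a:.2f}"," ".join("  . " if np.isnan(v) else f"{v*100:4.0f}" for v in G[a]))
E
```

```text
cols y(cm): [-25, -21, -17, -13, -9, -5, -1, 3, 7, 11, 15, 19, 23, 27, 31, 35, 39, 43, 47, 51, 55, 59, 63, 67]
0.20  -74  -75  -75  -75  -75  -74  -75  -74  -75  -75  -75  -75  -75  -75  -75  -75  -75  -75  -75  -75  -75  -75  -75  -74
0.23   .    .    .    .    .    .    .    .    .    .    .    .    .    .    .    .    .    .    .    .    .    .    .    . 
0.26   .    .    .    .    .    .    .    .    .    .    .    .    .    .    .    .    .    .    .    .    .    .    .    . 
0.29   .    .    .    .    .    .    .    .    .    .    .    .    .    .    .    .    .    .    .    .    .    .    .    . 
0.32    1    1    1    1    1    1    1    1    1    0    1    1    0    0    1    0    1    1    0    0   .    .    .    . 
0.35    1    1    1    1    1    1    1    1    1    1    1    1    1    1    1    1    1    1    1    0   .    .    .    . 
0.38    1    1    1    1    1    1    2    1    1    1    1    1    2    3    2    0    1    0    1    1   .    .    .    . 
0.41    1    1    1    1    1    1    2    2    1    1    2    2    3    2    3    2    1    1    1    1   -0   . 
[... 809 characters left out ...]
3    3    3    3    1    2   11    9    1    1    1    1    0   .    .    . 
0.65    1    9    9    1    5    6    5    3    3   23   22    3    2    2   14   14    1    1    0    0    1   .    .    . 
0.68    1    6    6    1    5    5   48   48   48   48   23    3    2    2   15   16    0    1    1    1    0   .    .    . 
0.71    1    1    1    1    1    1   48   48   48   48   23    3    2    1   16   20    0    1    1    1    0   .    .    . 
0.74    1    1    1    1    1    1   46   47   47   46   23    3    2    1    1   23    0    1    1    1    1   .    .    . 
0.77    1    1    1    1    1    1   46   47   47   46    3    3    2    1    1    1    1    1    1    0    0   .    .    .
```

```bash
python3 -m crank '{"dr":[[0,0,0],[0,0,0],[0,0,0],[0,0,0],[0,0,0],[0,0,0],[0,0,0],[0,0,0]],"dp":[[-30,-24,0],[-30,-24,0],[-30,-24,0],[-30,-24,0],[-30,-24,0],[-30,-24,0],[-30,-24,0],[-30,-24,0]],"hand":[0,0,0,0,0,0,0,0]}'
```

```text
clock: 0.82
position: [0.3997, 0.357, 0.2258]
eef_rot: [-179.8, -0.4, 159.2]
contact_force: [0.7, -0.4, -0.8]
grip_width: 1.004
```

```bash
python3 -m crank '{"dr":[[0,0,-0.025],[0,0,-0.025],[0,0,-0.025],[0,0,-0.025],[0,0,-0.025],[0,0,-0.025],[0,0,-0.025],[0,0,-0.025]],"dp":[[-23,-32,0],[-23,-32,0],[-23,-32,0],[-23,-32,0],[-23,-32,0],[-23,-32,0],[-23,-32,0],[-23,-32,0]],"hand":[0,0,0,0,0,0,0,0]}'; cat > mv.py <<'E'
import sys,numpy as np
from plant import robot
from scipy.spatial.transform import Rotation as R
s=robot.read_state(); t=[float(v) for v in sys.argv[1:4]]; yaw=float(sys.argv[4])
Rc=R.from_euler("xyz",s["eef_rot"],degrees=True); Rt=R.from_euler("xyz",[180,0,yaw],degrees=True)
print("pos",s["position"],"rpy",s["eef_rot"],"F",s["contact_force"],"clk",s["clock"])
print("dp mm",Rc.inv().apply(np.array(t)-s["position"])*1e3,"dr",(Rc.inv()*Rt).as_rotvec())
E
python3 mv.py .487 -.0828 .16 170.6
```

```text
clock: 1.48
position: [0.51, 0.0459, 0.2252]
eef_rot: [-179.9, -0.4, 171.2]
contact_force: [0.2, 0.6, 0.8]
grip_width: 1.002
pos [0.50995862 0.04594364 0.2251781 ] rpy [-179.91341703   -0.36343307  171.1526009 ] F [0.16524579 0.60033844 0.81306464] clk 1.4833
dp mm [   2.47075843 -130.64422499   65.39258435] dr [-0.00154173 -0.00633577  0.00964946]
```

```bash
python3 -m crank '{"dr":[[0,-0.001,0.002],[0,-0.001,0.002],[0,-0.001,0.002],[0,-0.001,0.002],[0,-0.001,0.002],[0,0,0],[0,0,0],[0,0,0]],"dp":[[0.5,-26,13],[0.5,-26,13],[0.5,-26,13],[0.5,-26,13],[0.5,-26,13],[0,0,0],[0,0,0],[0,0,0]],"hand":[0,0,0,0,0,0,0,0]}'; python3 mv.py .487 -.0828 .16 170.6
python3 - <<'E'
from plant import robot, vision
import cv2, pickle
from h import *
from scipy.spatial.transform import Rotation as R
st=robot.read_state()
T=np.eye(4);T[:3,:3]=R.from_euler("xyz",st["eef_rot"],degrees=True).as_matrix();T[:3,3]=st["position"]
s=vision.snapshot("wrist"); s["T"]=T
pickle.dump(s,open("pics/wrist1.pkl","wb")); im=s["pixels"][:,:,::-1].copy()
A=np.array([.5412,-.0916]); e=lambda a,r,z:[A[0]-r*np.cos(np.radians(a)),A[1]-r*np.sin(np.radians(a)),z]
for p in proj(s,[e(0,0,.092),e(-9.4,.07,.082),e(-9.4,.035,.082),e(-29.3,.086,.044)],T): print(p.round(1)); cv2.drawMarker(im,tuple(int(round(v)) for v in p),(0,0,255),cv2.MARKER_CROSS,9,1)
cv2.imwrite("pics/wrist1.png",im)
E
```

```text
clock: 2.15
position: [0.4874, -0.0997, 0.1576]
eef_rot: [-179.7, 0.1, 169.8]
contact_force: [0.3, 0.2, 0.3]
grip_width: 0.996
pos [ 0.48736785 -0.09974441  0.15760614] rpy [-1.79729170e+02  1.19040388e-01  1.69752766e+02] F [0.31194669 0.22476843 0.2991296 ] clk 2.15
dp mm [ 3.37134281 16.59716631 -2.47935364] dr [-0.00474215  0.00204266 -0.01479191]
[338.3 269.6]
[338.2 180. ]
[337.8 223.4]
[369.5 155.8]
```

View pics/wrist1.png

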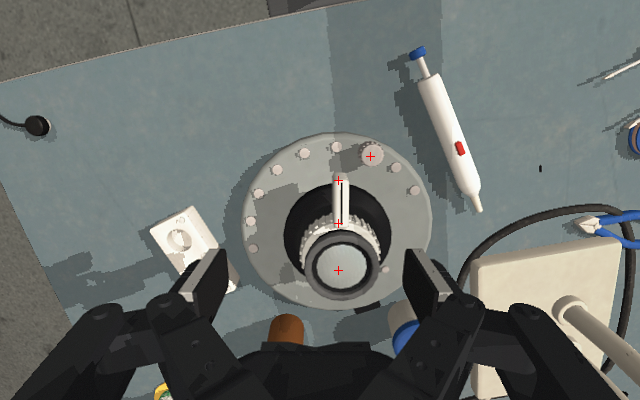

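The wrist view matches the projections to within 2 mm: lug from (338,222) to (341,178), pin at (371,155), and only the base under the open fingers. Next I centre over the lug and descend.

```bash
python3 -m crank '{"dr":[[-0.002,0.001,-0.007],[-0.002,0.001,-0.007],[0,0,0],[0,0,0],[0,0,0],[0,0,0],[0,0,0],[0,0,0]],"dp":[[2,9,0],[1.5,8.5,0],[0,0,12],[0,0,12],[0,0,12],[0,0,12],[0,0,0],[0,0,0]],"hand":[0,0,0,0,0,0,0,0]}'; python3 mv.py .487 -.0825 .051 170.6
```

```text
clock: 2.87
position: [0.4919, -0.0655, 0.1116]
eef_rot: [179.6, 0.4, 171.8]
contact_force: [1.3, -0.1, 0.5]
grip_width: 0.997
pos [ 0.49191459 -0.06553079  0.11156305] rpy [179.64617455   0.42399235 171.8007302 ] F [ 1.30607355 -0.11259284  0.45361839] clk 2.8667
dp mm [  2.89236149 -17.87019933  60.43410219] dr [0.00625271 0.00733506 0.02097938]
```

```bash
python3 -m crank '{"dr":[[0,0,0],[0.002,0.002,0.006],[0.002,0.002,0.006],[0,0,0],[0,0,0],[0,0,0],[0,0,0],[0,0,0]],"dp":[[0,0,0],[1,-5,0],[1,-5,0],[0.5,-3,0],[0,-1,0],[0,0,0],[0,0,0],[0,0,0]],"hand":[0,0,0,0,0,0,0,0]}'; python3 mv.py .487 -.0825 .051 170.6
```

```text
clock: 3.53
position: [0.4886, -0.0791, 0.1149]
eef_rot: [179.8, 0.4, 171.1]
contact_force: [0.5, -0.8, 0.2]
grip_width: 0.997
pos [ 0.48862518 -0.07905808  0.11485961] rpy [179.84120637   0.43697447 171.14863459] F [ 0.50407866 -0.83888063  0.19158851] clk 3.5333
dp mm [ 1.5632103  -3.82794075 63.83917676] dr [0.00280795 0.00761331 0.009586  ]
```

```bash
python3 -m crank '{"dr":[[0,0.002,0.003],[0,0.002,0.003],[0,0.002,0.002],[0,0,0],[0,0,0],[0,0,0],[0,0,0],[0,0,0]],"dp":[[0.5,-1,8],[0.5,-1,10],[0.5,-1,10],[0,-1,10],[0,0,8],[0,0,5],[0,0,2],[0,0,0]],"hand":[0,0,0,0,0,0,0,0]}'; python3 mv.py .487 -.0825 .051 170.6
```

```text
clock: 4.2
position: [0.4854, -0.0827, 0.0544]
eef_rot: [179.8, -0.1, 170.6]
contact_force: [0.0, 0.8, -0.1]
grip_width: 1.006
pos [ 0.48541662 -0.08267403  0.05441564] rpy [ 1.79839047e+02 -1.30795366e-01  1.70633939e+02] F [ 0.02425792  0.75288382 -0.06896982] clk 4.2
dp mm [-1.5417464   0.41980261  3.41332449] dr [ 0.00280848 -0.00228364  0.00058914]
```

```bash
python3 -m crank '{"dr":[[0,0,0],[0,0,0],[0,0,0],[0,0,0],[0,0,0],[0,0,0],[0,0,0],[0,0,0]],"dp":[[-0.5,0,1.5],[-0.5,0,1],[0,0,0],[0,0,0],[0,0,0],[0,0,0],[0,0,0],[0,0,0]],"hand":[120,160,200,220,255,255,255,255]}'; python3 mv.py .487 -.0825 .051 170.6
```

```text
clock: 4.87
position: [0.4875, -0.0806, 0.0528]
eef_rot: [179.7, -0.0, 170.8]
contact_force: [0.7, -2.8, -5.6]
grip_width: 0.126
pos [ 0.48751386 -0.08056395  0.0527988 ] rpy [ 1.79715361e+02 -3.29209732e-02  1.70828732e+02] F [ 0.73555888 -2.78783094 -5.57546564] clk 4.8667
dp mm [ 0.19767305 -2.00211838  1.78898605] dr [ 0.00496674 -0.00058449  0.0039907 ]
```

```bash
python3 -m crank '{"dr":[[0,0,0],[0,0,0],[0,0,0],[0,0,0],[0,0,0],[0,0,0],[0,0,0],[0,0,0]],"dp":[[0,0,0],[0,0,0],[0,0,0],[0,0,0],[0,0,0],[0,0,0],[0,0,0],[0,0,0]],"hand":[255,255,255,255,255,255,255,255]}'; python3 mv.py .487 -.0825 .051 170.6
python3 - <<'E'
from plant import vision
import cv2
s=vision.snapshot("wrist");cv2.imwrite("pics/wrist2.png",s["pixels"][:,:,::-1])
E
```

```text
clock: 5.53
position: [0.4875, -0.0807, 0.0527]
eef_rot: [179.7, -0.0, 170.8]
contact_force: [1.0, 0.5, -2.4]
grip_width: 0.127
pos [ 0.48750982 -0.08074777  0.0527492 ] rpy [ 1.79729971e+02 -3.10227910e-02  1.70820915e+02] F [ 0.97384546  0.5012846  -2.39172237] clk 5.5333
dp mm [ 0.22282494 -1.81933817  1.74077   ] dr [ 0.00471184 -0.00055053  0.00385442]
```

View pics/wrist2.png

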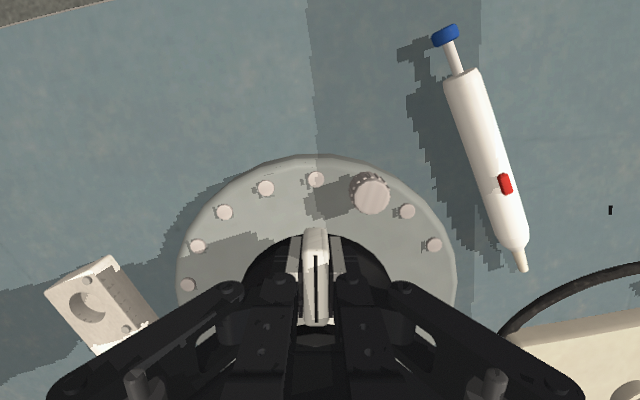

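Lug held between the pads at about (315,280). Now I turn it on the arc, clockwise by roughly 20° in total.

```bash
python3 -m crank '{"dr":[[0,0,0.02],[0,0,0.035],[0,0,0.035],[0,0,0.035],[0,0,0.035],[0,0,0.03],[0,0,0.02],[0,0,0]],"dp":[[0,1.1,0],[-0.1,1.9,0],[0,1.9,0],[-0.1,1.9,0],[0,1.9,0],[-0.1,1.6,0],[0,1.1,0],[0,0,0]],"hand":[255,255,255,255,255,255,255,255]}'; python3 mv.py .4941 -.0652 .052 150.8
```

```text
clock: 6.25
position: [0.4907, -0.0688, 0.0527]
eef_rot: [179.7, -0.1, 157.8]
contact_force: [0.6, 0.7, -2.0]
grip_width: 0.132
pos [ 0.49065061 -0.06884945  0.05274796] rpy [ 1.79736403e+02 -1.15150538e-01  1.57826849e+02] F [ 0.57469226  0.74817698 -1.98117154] clk 6.25
dp mm [-1.81847015  4.67790916  0.76583839] dr [ 0.00447162 -0.00228935  0.12263676]
```

```bash
python3 -m crank '{"dr":[[0,0,0.02],[0,0,0.03],[0,0,0.03],[0,0,0.02],[0,0,0.015],[0,0,0.005],[0,0,0],[0,0,0]],"dp":[[0,1.1,0],[-0.1,1.7,0],[0,1.7,0],[-0.1,1.1,0],[0,0.8,0],[0,0.3,0],[0,0,0],[0,0,0]],"hand":[255,255,255,255,255,255,255,255]}'; python3 mv.py .4941 -.0635 .052 150.8
python3 - <<'E'
from plant import vision
import cv2
for n in("wrist","top"):
    s=vision.snapshot(n);im=s["pixels"][:,:,::-1]
    if n=="top": im=cv2.resize(im[140:300,225:405],None,fx=3.7,fy=3.7,interpolation=cv2.INTER_CUBIC)
    cv2.imwrite(f"pics/{n}3.png",im)
E
```

```text
clock: 6.92
position: [0.4937, -0.0625, 0.0528]
eef_rot: [179.8, -0.2, 150.2]
contact_force: [-0.8, -0.1, -2.3]
grip_width: 0.127
pos [ 0.49367122 -0.06252248  0.05276975] rpy [ 1.79780100e+02 -1.66571155e-01  1.50225266e+02] F [-0.76083383 -0.13062298 -2.28356217] clk 6.9167
dp mm [-0.85983933 -0.63848723  0.76480548] dr [ 0.00385253 -0.00288794 -0.01003656]
```

View pics/wrist3.png

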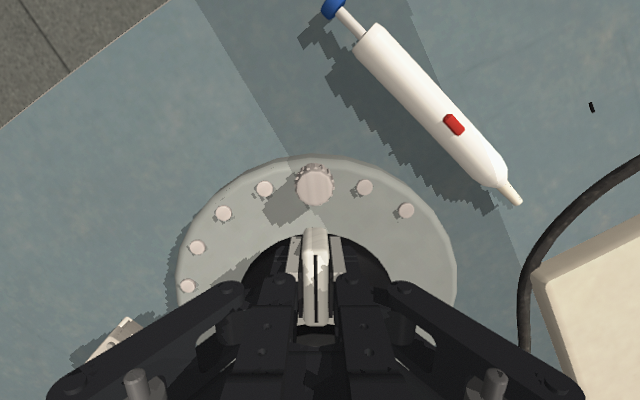

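The lug line (x≈316) points at the pin (314,187), so I release.

```bash
python3 -m crank '{"dr":[[0,0,0],[0,0,0],[0,0,0],[0,0,0],[0,0,0],[0,0,0],[0,0,0],[0,0,0]],"dp":[[0,0,0],[0,0,0],[0,0,0],[0,0,0],[0,0,0],[0,0,0],[0,0,0],[0,0,0]],"hand":[200,150,100,50,0,0,0,0]}'; python3 -m crank '{"dr":[[0,0,0],[0,0,0],[0,0,0],[0,0,0],[0,0,0],[0,0,0],[0,0,0],[0,0,0]],"dp":[[0,0,-4],[0,0,-8],[0,0,-14],[0,0,-16],[0,0,-16],[0,0,-12],[0,0,-6],[0,0,0]],"hand":[0,0,0,0,0,0,0,0]}'
python3 -m crank '{"dr":[[0,0,0],[0,0,0],[0,0,0],[0,0,0],[0,0,0],[0,0,0],[0,0,0],[0,0,0]],"dp":[[0,0,0],[5,0,-10],[6,0,-10],[6,0,-10],[5,0,-10],[3,0,-5],[0,0,0],[0,0,0]],"hand":[0,0,0,0,0,0,0,0]}'
python3 - <<'E'
from plant import robot, vision
import cv2, pickle
from h import *
from scipy.spatial.transform import Rotation as R
st=robot.read_state()
T=np.eye(4);T[:3,:3]=R.from_euler("xyz",st["eef_rot"],degrees=True).as_matrix();T[:3,3]=st["position"]
s=vision.snapshot("wrist"); s["T"]=T
pickle.dump(s,open("pics/wrist4.pkl","wb")); cv2.imwrite("pics/wrist4.png",s["pixels"][:,:,::-1])
for n in("top","side"):
    q=vision.snapshot(n);pickle.dump(q,open(f"pics/{n}4.pkl","wb"));cv2.imwrite(f"pics/{n}4.png",q["pixels"][:,:,::-1])
E
```

```text
clock: 7.68
position: [0.4944, -0.0633, 0.0535]
eef_rot: [179.7, -0.1, 150.2]
contact_force: [-0.3, -0.3, -0.9]
grip_width: 0.993
clock: 8.35
position: [0.4937, -0.064, 0.1361]
eef_rot: [179.7, -0.1, 150.2]
contact_force: [0.1, -0.0, -0.3]
grip_width: 0.995
clock: 9.02
position: [0.4681, -0.0499, 0.1852]
eef_rot: [179.8, -0.2, 150.2]
contact_force: [-0.2, -0.3, -1.7]
grip_width: 0.999
```

View pics/wrist4.png

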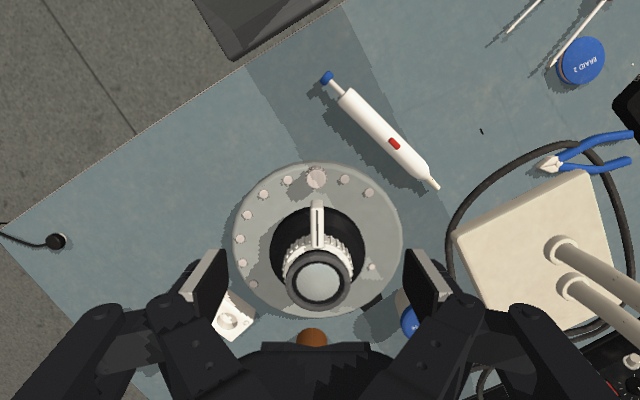

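View pics/top4.png

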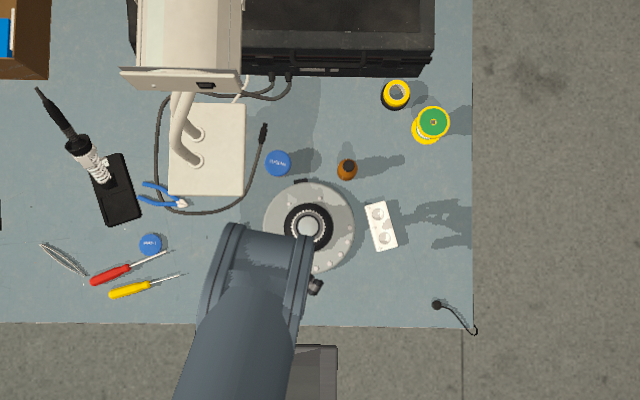

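The wrist view shows the lug (317,200–247) pointing at the pin (316,178). The jar, bottle and jig are unchanged in the top view. I'll put a number on the lug angle.

```bash
python3 - <<'E'
from h import *
im=cv2.imread("pics/wrist4.png")[155:315,225:410]
cv2.imwrite("pics/wrist4z.png",cv2.resize(im,None,fx=3.6,fy=3.6,interpolation=cv2.INTER_CUBIC))
E
```

```text
(no output)
```

View pics/wrist4z.png

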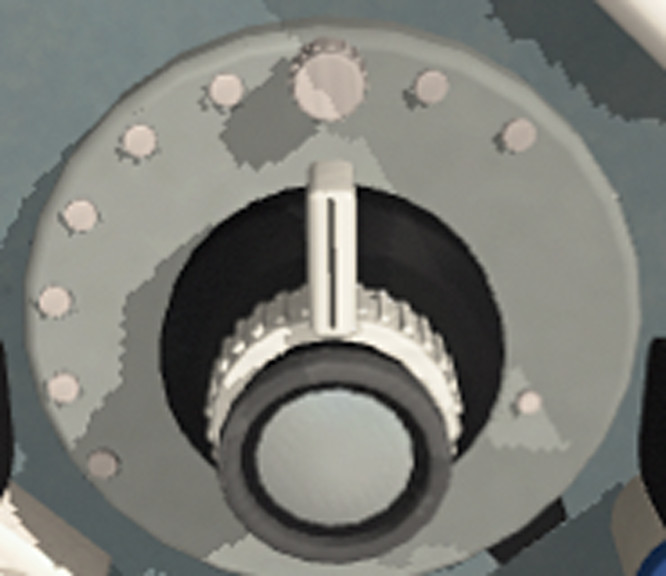

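```bash
python3 - <<'E'
from h import *
from scipy.optimize import least_squares
s=load("wrist4");T=s["T"]
z=lambda p:[225+(p[0]+.5)/3.6-.5,155+(p[1]+.5)/3.6-.5]
W=lambda pts,h:onplane(s,[z(p) for p in pts],h,T)[:,:2]
pl=W([(518,135),(431,87),(226,90),(139,140),(80,215),(55,301),(64,388),(103,464)],.025)
idx=np.array([-4,-3,-1,0,1,2,3,4]);a=np.radians(20)*idx
f=lambda q:(pl-(q[:2]+.086*np.c_[-np.cos(q[2]+a),-np.sin(q[2]+a)])).ravel()
r=least_squares(f,[.54,-.09,.18]);c=r.x[:2];print("axis",c,"yaw",np.degrees(r.x[2]),np.abs(r.fun).max()*1e3)
ang=lambda p,o=c:np.degrees(np.arctan2(-(p-o)[1],-(p-o)[0])-r.x[2])
print("lens",W([(334,455)],.092), "pin",ang(W([(328,88)],.044)[0]))
L=W([(334,327),(331,193)],.082);print("lug pts",[ang(p) for p in L],"line",ang(L[1],L[0]),"radii",np.hypot(*(L-c).T))
a0,b0=load("top0")["pixels"].astype(int),load("top4")["pixels"].astype(int)
for n,(x0,y0,x1,y1) in dict(jar=(262,148,294,178),bottle=(334,155,360,183),jig=(362,198,401,253)).items():
    # colour mask centroid
    out=[]
    for im in(a0,b0):
        c_=im[y0:y1,x0:x1];R,G,B=c_[...,0],c_[...,1],c_[...,2]
        m=dict(jar=B>R+60,bottle=R>B+50,jig=(R+G+B)>560)[n];v,u=np.nonzero(m);out.append((u.mean().round(2)+x0,v.mean().round(2)+y0,m.sum()))
    print(n,out)
a0,b0=load("side0")["pixels"],load("side4")["pixels"]
out=[]
for im in(a0,b0):
    m=cv2.inRange(im[265:300,300:405],(190,190,185),(255,255,255));v,u=np.nonzero(m);out.append((u.mean(),v.mean(),len(u)))
print("pump side",out)
E
```

```text
axis [ 0.54121621 -0.08895365] yaw 10.995420498875465 0.303600286880229
lens [[ 0.53819708 -0.08741202]] pin -39.88442956143403
lug pts [np.float64(-40.634609126426845), np.float64(-40.08689318131796)] line -39.56677658065467 radii [0.03379375 0.06937766]
jar [(np.float64(277.32), np.float64(162.66), np.int64(521)), (np.float64(277.25), np.float64(162.73), np.int64(509))]
bottle [(np.float64(345.72), np.float64(171.07999999999998), np.int64(227)), (np.float64(345.72), np.float64(171.07999999999998), np.int64(227))]
jig [(np.float64(380.68), np.float64(225.92000000000002), np.int64(1012)), (np.float64(380.65), np.float64(226.14), np.int64(1029))]
pump side [(np.float64(42.43805309734513), np.float64(18.36946902654867), 452), (np.float64(50.71017274472169), np.float64(17.948176583493282), 521)]
```

View pics/side4.png

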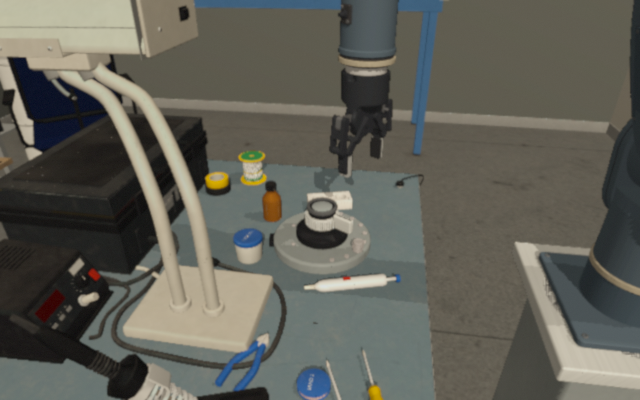

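The lug is at −40° in the marked stop, and the pump has the same outline as before (304–400, 275–292). The mask shift on it comes from the moved shadow. I'm handing in.

```bash
python3 -c "
from plant import robot
s=robot.read_state();print(s['clock'],s['contact_force'],abs(s['qd']).max());print(robot.hand_in())"
```

```text
9.1667 [-0.51738467 -0.66014979  0.35623766] 0.48932642881087945
the job is handed in; nothing more can be done
None
```

I turned the collar one stop clockwise, from −20° to the marked stop at −40°. I then let go, backed the arm clear and handed the job in at 9.2 s.

- **Lug and pin:** After release, the wrist picture puts the lug at −39.6° to −40.6° and the pin at −39.9°, so the lug is in the marked stop and points at the pin.
- **Forces:** The highest tool force in the readings printed after each move was about 6 N, and the last one was under 1 N with the gripper open and clear.
- **Jar, bottle and jig:** Their positions in the top view match the first picture to within about 0.2 pixel.
- **Pump:** It was hidden in the last top view. In the side view its outline is where it was, but my brightness check there shifted by 8 pixels. I put that down to shadows moving with the arm, not the pump moving.
- **Camera axis:** The top and wrist estimates of the lens axis differ by about 3 mm, roughly the stated calibration error. The angles above are measured within one picture, so this does not affect them.

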